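Steady the rocking pastry slab

TASK

The marble pastry slab rocks because one of its four screw feet, the one whose brass bar is out of line with the other three, has been wound up too short. Screw that foot down (clockwise seen from above) until its bar is in line with the black mark beside it and parallel to the other three bars, so that the slab stands level and no longer wobbles, then let go. Leave the slab where it stands and do not disturb the glass pie dish.

Things in the scene. Friction and masses are not known exactly. Their poses are not given: they have to be found in the camera images.
- screw_grip (a point): Centre of the short foot's brass grip bar: 52 mm long (this point's x), 12 thick (y), 26 high (z), on the vertical screw axis, 66 mm above the counter, 24 above the slab top when level; below it only a 10 mm spindle. Bar and rubber pad are one piece: the bar keeps its height while the slab climbs as it turns. Identical bars on the other 3 corners are locked, already right.
- screw (a joint): Turn of the short foot, rad: 0 when its bar lies along the slab's long edges, in line with its black mark and parallel to the other bars (slab level). Negative: too short; starts at -0.8 to -1.4. Grows clockwise seen from above. 30 mm of foot length per turn; runs on past 0 to 0.7 (too long). Stays where it is left; takes about 0.12 N m.
- slab: White marble slab, 240 mm (x) by 200 (y) by 18, 3 kg, loose, at any yaw; origin at counter level below its centre, top 42 mm up. Screw feet at x +-95, y +-80 mm; the short one at (+95, +80), where the slab sags by about 2 degrees. A 22 mm black mark on the slab beside each foot, on the inner side along x, shows the bar's level direction.
- pie_dish: Bystander, loose: clear glass pie dish, 220 mm across, 40 mm high, origin at the centre of its underside.

How it is judged:
By the outcome, as a careful person would: the job done as asked, in the order asked, and still so for the second after the job is handed in, with the robot touching nothing.
It also fails if it takes over 32 s, if anything falls off the work surface, if the arm or the gripper's body presses on something with over 40 N, if the wrist force passes 120 N, or if a joint passes its speed limit or range.

ROBOT

A 6-joint arm with a two-finger parallel gripper is mounted at the origin on the work surface. World frame = base frame: x ahead of the robot, y to its left, z up, the work surface at z = 0. Lengths are in mm, angles in rad, forces in N, time in s.
With the tool pointing down it reaches from about 350 to 975 mm from the base axis. Payload 4.9 kg.
Tool frame: the origin (TCP) lies where the fingers leave the gripper's body, on its centre line; the fingertips stand 73 mm ahead of it and the grasp point (between the pads) lies 54 mm ahead of it; z points along the fingers, x is the direction in which the jaws open and shut, and the axes are right-handed (so a half turn about z gives the same grasp; the last joint's range is limited). The gripper opens to 85 mm and grips with 20 to 120 N. Pads are 22 mm wide; open, the fingers measure 114 mm over their backs; the gripper's body (76 mm by 85 mm) begins 54 mm behind the grasp point. The pads swing forward as they close: fully open they stand 13 mm farther back than shut.
Start: joints at [-1.241, 0.053, 1.613, -0, 1.476, -0.119], TCP at [271.17, -563.089, 303.904] pointing down, gripper open.
Joint ranges: [-3.01, 3.01], [-1.01, 2.22], [0.06, 2.58], [-1.02, 4.17], [0.09, 2.62], [-3.14, 3.14]. Speed limits (rad/s): [2.57, 2.57, 3.14, 3.14, 3.14, 3.14].

INTERFACE

Orientations are given as a unit quaternion [w, x, y, z].
In Python, from station import r, read_camera gives the robot as it stands.
- The arm moves only by the shell command python3 -m inch 'ROWS'. ROWS is JSON, a list of rows, each a list of 3 entries, a list of its own where there are three numbers: the closure, from -1 (fully open) to 1 (shut), then the shift along the tool's x, y, z in m, then the turn, a rotation vector about the tool's x, y, z in rad. A call has 1 to 10 rows; each row shifts and turns the pose as measured when the row begins, along the tool's axes as they then stand; what a row does not reach is not made up. A row lasts 1/8 s, in which the tool goes at most 62.5 mm and 10.7 degrees, less where a joint would pass 70% of its speed; a pose out of reach is approached as far as the arm can. A call with a gripper value outside its range is refused whole. The fingers move at their own pace and stop on an object; the grip force is fixed at half the most. Time passes only in rows, so rows that do not move let the fingers close. It gives the time, the measured TCP pose, the force and the opening at its end, in the units of the state.
- r.get_obs(): the state, without advancing time (a new reading comes with each control period).
- read_camera(name): name is "scene" or "side" or "wrist"; returns a dict with "frame" (384x512x3 uint8, red, green, blue), "fx", "fy", "cx", "cy" (pixels), "rvec" (rotation vector, rad) and "tvec" (3), from world to camera coordinates, as OpenCV has them; the wrist camera has in their place "mount" (4x4, takes a point from camera to tool coordinates, whose origin is the TCP and whose axes are the tool frame's). Camera axes: x right, y down, z forward; pixel columns grow to the right and rows downward; lengths in mm; the calibration is good to about 2 mm. A picture is of the moment at which its call begins: read the wrist's pose just before it. There is no depth.
- r.sign_off(): hands the job in, once; it reports no verdict.
The state is a dict: "time_s": time; "q": joint angles; "joint_velocities": joint speeds; "joint_torque": joint torques, N m; "eef_pos": TCP position; "tool_rot": TCP orientation; "ft_force": force on the tool from outside, world axes, zero at the start; "wrist_torque": the same for the moment, N m; "width": finger opening in mm.
Only numpy, scipy, OpenCV 4.12 (cv2) and the standard library are available. Lean on these libraries where they do the work, as an engineer would, in place of code of your own. Each camera call takes 0.05 s, during which the arm holds its last target. There are 200 camera calls.

## Working session

There is one attempt and no reset: what is moved stays moved. The work goes in short steps, Python scripts to look and compute and a shell command to move; the robot and the scene stay as the last step left them, time stands still between calls to the robot, and variables do not carry over. Pictures are saved under pics/ and viewed, about 8 in all and at most 12, crops included, and the job is handed in when it is done.

```bash
mkdir -p pics; ls; cat > h.py <<'E'
import numpy as np,cv2
from scipy.spatial.transform import Rotation as R
from station import r, read_camera
def cam(name):
    o=r.get_obs(); c=read_camera(name)
    K=np.array([[c['fx'],0,c['cx']],[0,c['fy'],c['cy']],[0,0,1]])
    if 'mount' in c:
        q=o['tool_rot']; T=np.eye(4); T[:3,:3]=R.from_quat([q[1],q[2],q[3],q[0]]).as_matrix(); T[:3,3]=o['eef_pos']
        M=T@np.array(c['mount']); Rm=M[:3,:3]; t=M[:3,3]
    else:
        Rw=R.from_rotvec(np.array(c['rvec']).ravel()).as_matrix(); Rm=Rw.T; t=-Rm@np.array(c['tvec']).ravel()
    return c['frame'],K,Rm,t
def ray(K,Rm,t,uv,z):
    d=Rm@np.linalg.inv(K)@np.array([uv[0],uv[1],1.]); return t+d*(z-t[2])/d[2]
def proj(K,Rm,t,p):
    x=K@(Rm.T@(np.array(p)-t)); return x[:2]/x[2]
def save(n,f): cv2.imwrite('pics/'+n+'.png',cv2.cvtColor(f,cv2.COLOR_RGB2BGR))
E
python3 - <<'E'
from h import *
a=cam('scene');b=cam('side');c=cam('wrist')
for n,x in zip(('scene','side','wrist'),(a,b,c)): save(n+'0',x[0]); print(n,x[3].round(),x[2][:,2].round(2),x[1][0,0])
E
```

```text
pics
scene [1257.  355. 1142.] [-0.52 -0.26 -0.81] 376.991236238529
side [527. 948. 833.] [ 0.04 -0.78 -0.63] 389.6410918654303
wrist [ 341. -530.  373.] [-0.28 -0.13 -0.95] 304.4201155650407
```

View pics/scene0.png

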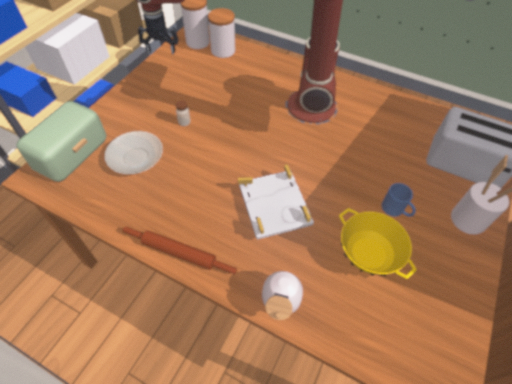

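View pics/side0.png

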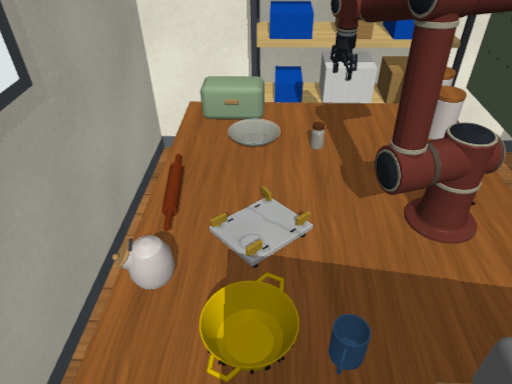

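The scene shows the slab around (275,203) with brass bars at about (246,181), (289,172), (260,225) and (308,213). In the side view it is around (261,228). The dish is well away. Next I'll measure the bars.

```bash
python3 - <<'E'
from h import *
S={}
for n,(x0,y0,x1,y1) in dict(scene=(228,158,322,245),side=(200,180,320,270)).items():
    f,K,Rm,t=cam(n); h=cv2.cvtColor(f,cv2.COLOR_RGB2HSV)
    m=((h[...,0]>16)&(h[...,0]<32)&(h[...,1]>120)&(h[...,2]>70)).astype(np.uint8)
    mm=np.zeros_like(m); mm[y0:y1,x0:x1]=m[y0:y1,x0:x1]
    k,l,st,ce=cv2.connectedComponentsWithStats(mm)
    for i in range(1,k):
        if st[i,4]<15: continue
        ys,xs=np.where(l==i); p=np.array([ray(K,Rm,t,(x,y),66)[:2] for x,y in zip(xs,ys)])
        c=p.mean(0); w,v=np.linalg.eigh(np.cov(p.T)); d=v[:,1]
        print(n,st[i],ce[i].round(1),c.round(),'ang',np.degrees(np.arctan2(d[1],d[0])).round(),'sd',np.sqrt(w).round(1))
    S[n]=cv2.resize(f[y0:y1,x0:x1],(400,int(400*(y1-y0)/(x1-x0))),interpolation=cv2.INTER_CUBIC)
H=max(s.shape[0] for s in S.values())
save('crop1',np.hstack([np.pad(s,((0,H-s.shape[0]),(0,0),(0,0))) for s in S.values()]))
E
```

```text
scene [285 165   6  12  38] [287.5 169.7] [434.  79.] ang -139.0 sd [ 3.7 14.5]
scene [238 177  14   7  65] [244.3 179.8] [550. -37.] ang 122.0 sd [ 6.5 13.4]
scene [303 207   7  13  37] [306.3 213.2] [573. 213.] ang -137.0 sd [ 3.1 13.8]
scene [258 219   5  12  24] [259.9 224.9] [688.  97.] ang -136.0 sd [ 1.9 13.3]
side [261 186  12  15 113] [266.3 192.9] [550. -32.] ang 108.0 sd [ 7.6 20.3]
side [296 211  15  15 139] [303.  217.8] [439.  83.] ang 55.0 sd [ 8.1 18.5]
side [210 212  17  15 157] [218.3 219.3] [688.  98.] ang 58.0 sd [ 9.8 17.1]
side [246 240  16  16 156] [253.5 247.7] [578. 210.] ang 55.0 sd [ 7.8 16.6]
```

View pics/crop1.png

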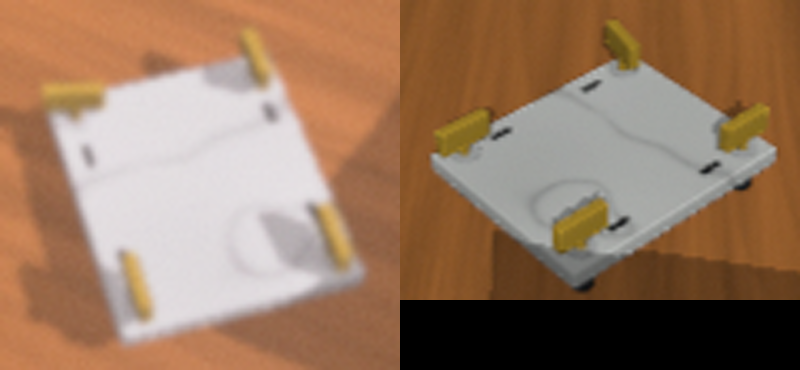

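The odd bar is at about (550,-34), lying at roughly 118°, while the others lie at about 43.6°. That means about 75° clockwise. Now planning the approach.

```bash
cat >> h.py <<'E'
def tool():
    o=r.get_obs(); q=o['tool_rot']; return np.array(o['eef_pos']),R.from_quat([q[1],q[2],q[3],q[0]]),o
def plan(p,yaw):
    "shift (m) in tool axes and total rotvec (deg) to reach tool-down pose with tool x at yaw (mod 180)"
    e,T,o=tool(); print('t',o['time_s'],'pos',e.round(1),'yaw',np.degrees(np.arctan2(*T.as_matrix()[1::-1,0])).round(1),'q6',round(o['q'][5],2),'w',round(o['width'],1),'F',np.round(o['ft_force'],1),'M',np.round(o['wrist_torque'],2))
    print('shift m',(T.inv().apply(np.array(p)-e)/1000).round(4))
    for y in (yaw,yaw+180):
        c,s=np.cos(np.radians(y)),np.sin(np.radians(y)); G=R.from_matrix(np.array([[c,s,0],[s,-c,0],[0,0,-1.]]))
        print('rot',(T.inv()*G).as_rotvec().round(3),np.degrees((T.inv()*G).magnitude()).round(1))
E
python3 -c "
from h import *
plan([550,-34,260],28)"
```

```text
t 0.25 pos [ 271.1 -562.9  303.3] yaw -64.3 q6 -0.12 w 85.2 F [ 1.1  0.4 -0.4] M [-0.02 -0.04 -0.01]
shift m [-0.3555 -0.4807  0.0437]
rot [-1.000e-03  1.000e-03 -1.611e+00] 92.3
rot [1.000e-03 1.000e-03 1.531e+00] 87.7
```

```bash
python3 -m inch '[[-1,[-0.036,-0.048,0.003],[0,0,0]],[-1,[-0.036,-0.048,0.003],[0,0,0]],[-1,[-0.036,-0.048,0.003],[0,0,0]],[-1,[-0.036,-0.048,0.003],[0,0,0]],[-1,[-0.036,-0.048,0.003],[0,0,0]],[-1,[-0.036,-0.048,0.003],[0,0,0]],[-1,[-0.036,-0.048,0.003],[0,0,0]],[-1,[-0.036,-0.048,0.003],[0,0,0]],[-1,[-0.036,-0.048,0.003],[0,0,0]],[-1,[-0.036,-0.048,0.003],[0,0,0]]]' | tail -c 400
python3 -m inch '[[-1,[0,0,0],[0,0,-0.18]],[-1,[0,0,0],[0,0,-0.18]],[-1,[0,0,0],[0,0,-0.18]],[-1,[0,0,0],[0,0,-0.18]],[-1,[0,0,0],[0,0,-0.18]],[-1,[0,0,0],[0,0,-0.18]],[-1,[0,0,0],[0,0,-0.18]],[-1,[0,0,0],[0,0,-0.18]],[-1,[0,0,0],[0,0,-0.17]],[-1,[0,0,0],[0,0,0]]]' | tail -c 400
python3 - <<'E'
from h import *
plan([550,-34,260],28)
f,K,Rm,t=cam('wrist'); save('w1',f)
print(proj(K,Rm,t,[550,-34,66]))
E
```

```text
time_s: 1.5
eef_pos: [554.7, -18.0, 273.2]
tool_rot: [-0.001, 0.844, -0.536, 0.002]
ft_force: [1.0, -0.6, 0.1]
width: 85.1
time_s: 2.75
eef_pos: [555.1, -12.1, 271.2]
tool_rot: [0.0, 0.964, 0.265, 0.001]
ft_force: [-0.2, 0.7, -0.9]
width: 85.3
t 2.75 pos [555.1 -12.1 271.2] yaw 30.8 q6 -0.69 w 85.3 F [-0.2  0.7 -0.9] M [-0.03  0.02  0.04]
shift m [-0.0156  0.0162  0.0112]
rot [ 0.001 -0.001  0.048] 2.8
rot [ 2.000e-03  2.000e-03 -3.094e+00] 177.2
[242.38134022 191.72119211]
```

View pics/w1.png

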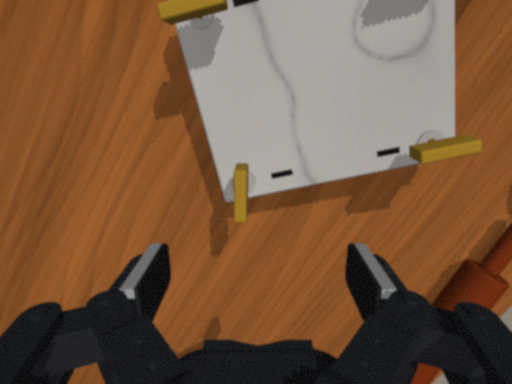

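The wrist view shows the odd bar at (241,192), upright in the image, with its mark at (282,174). A locked bar is at (445,150). I'll measure the directions more precisely from the bars' top faces.

```bash
cat >> h.py <<'E'
def bars(view,minA=60,zt=79):
    f,K,Rm,t=view; h=cv2.cvtColor(f,cv2.COLOR_RGB2HSV)
    m=((h[...,0]>18)&(h[...,0]<30)&(h[...,1]>150)&(h[...,2]>80)).astype(np.uint8)
    k,l,st,ce=cv2.connectedComponentsWithStats(m)
    for i in range(1,k):
        if st[i,4]<minA: continue
        ys,xs=np.where(l==i); v=h[ys,xs,2]
        br=v>(np.percentile(v,90)*0.88)
        p=np.array([ray(K,Rm,t,(x,y),zt)[:2] for x,y in zip(xs[br],ys[br])],np.float32)
        (c,s,a)=cv2.minAreaRect(p); a=a if s[0]>s[1] else a+90
        w,vv=np.linalg.eigh(np.cov(p.T)); d=vv[:,1]
        print('px',ce[i].round(),'n',len(v),br.sum(),'rect c',np.round(c,1),'size',np.round(s,1),'ang',round(a%180,1),'| mean',p.mean(0).round(1),'pca',(np.degrees(np.arctan2(d[1],d[0]))%180).round(1))
E
python3 - <<'E'
from h import *
v=cam('wrist'); bars(v)
# black marks
f,K,Rm,t=v; g=f.max(2); m=(g<45).astype(np.uint8)[:235]; k,l,st,ce=cv2.connectedComponentsWithStats(m)
for i in range(1,k):
    if st[i,4]<30: continue
    ys,xs=np.where(l==i); p=np.array([ray(K,Rm,t,(x,y),38)[:2] for x,y in zip(xs,ys)]); d=np.linalg.eigh(np.cov(p.T))[1][:,1]
    print('mark',ce[i].round(),st[i,4],p.mean(0).round(1),(np.degrees(np.arctan2(d[1],d[0]))%180).round(1))
E
```

```text
px [184.   7.] n 813 613 rect c [438.3  81.2] size [49.2  9.5] ang 43.0 | mean [434.5  76.5] pca 38.1
px [447. 148.] n 1192 686 rect c [686.6  96.3] size [50.4 11. ] ang 43.5 | mean [686.6  96.4] pca 42.9
px [240. 194.] n 701 567 rect c [548.5 -34.8] size [ 9.4 49.7] ang 120.0 | mean [548.3 -34.3] pca 119.6
mark [242.   1.] 70 [465.5 109.5] 36.8
mark [388. 152.] 60 [658.7  69.3] 42.3
mark [282. 174.] 52 [578.6  -5.1] 42.9
```

```bash
python3 -c "
from h import *
plan([548.5,-34.8,126],30)"
```

```text
t 2.85 pos [555.2 -12.1 271.2] yaw 30.7 q6 -0.69 w 85.5 F [0.3 0.3 0. ] M [-0.    0.05  0.  ]
shift m [-0.0175  0.0159  0.1452]
rot [ 0.001 -0.001  0.012] 0.7
rot [ 2.000e-03  2.000e-03 -3.129e+00] 179.3
```

```bash
python3 -m inch '[[-1,[-0.0175,0.016,0],[0,0,0.012]],[-1,[0,0,0.03],[0,0,0]],[-1,[0,0,0.03],[0,0,0]],[-1,[0,0,0],[0,0,0]]]' | tail -c 200
python3 -c "
from h import *
plan([548.5,-34.8,126],30)
bars(cam('wrist'))"
```

```text
time_s: 3.35
eef_pos: [548.7, -35.6, 210.9]
tool_rot: [0.001, 0.967, 0.255, 0.002]
ft_force: [-0.7, -0.5, 0.2]
width: 85.2
t 3.35 pos [548.7 -35.6 210.9] yaw 29.5 q6 -0.72 w 85.2 F [-0.7 -0.5  0.2] M [-0.01 -0.06 -0.03]
shift m [ 0.     -0.001   0.0849]
rot [ 0.002 -0.003 -0.008] 0.5
rot [-0.004 -0.004  3.133] 179.5
px [499. 138.] n 603 212 rect c [671.1  82.1] size [ 8.5 10.6] ang 134.0 | mean [671.1  82.2] pca 140.0
px [259. 198.] n 1116 915 rect c [548.8 -34.6] size [ 9.6 50.1] ang 119.4 | mean [548.4 -34.2] pca 119.6
```

Consistent: (548.6,-34.6) and 119.6°. Now going down and closing slowly.

```bash
python3 -m inch '[[-1,[0,-0.001,0.03],[0.001,-0.001,0]],[-1,[0,0,0.03],[0,0,0]],[-1,[0,0,0.022],[0,0,0]],[-1,[0,0,0.002],[0,0,0]]]' | tail -c 200
python3 - <<'E'
from h import *
plan([548.6,-34.6,126],29.6)
v=cam('wrist'); save('w2',v[0]); bars(v)
E
```

```text
time_s: 3.9
eef_pos: [555.1, -35.6, 135.7]
tool_rot: [0.004, 0.967, 0.253, 0.009]
ft_force: [-0.7, 0.3, 0.1]
width: 85.5
t 3.9 pos [555.1 -35.6 135.7] yaw 29.4 q6 -0.71 w 85.5 F [-0.7  0.3  0.1] M [ 0.02  0.01 -0.03]
shift m [-0.0053 -0.0042  0.0096]
rot [ 0.013 -0.015 -0.004] 1.1
rot [-0.023 -0.02   3.137] 179.8
px [247. 242.] n 2588 1941 rect c [548.7 -34.7] size [10.  49.8] ang 119.4 | mean [548.  -33.6] pca 119.5
```

View pics/w2.png

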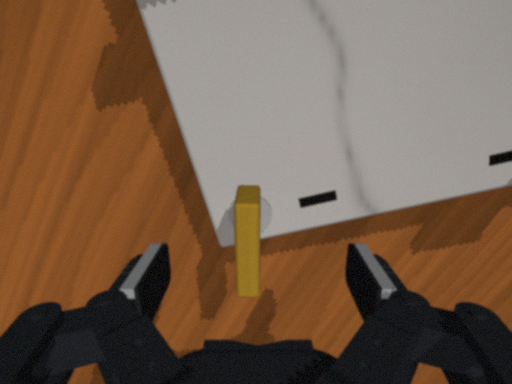

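The bar sits between the fingers, slightly off centre at (247,242), with its mark at (318,199). I'll correct the drift and then descend the last few mm.

```bash
python3 -m inch '[[-1,[-0.005,-0.004,0.006],[0.012,-0.014,-0.004]],[-1,[0,0,0.003],[0,0,0]],[-1,[0,0,0],[0,0,0]]]' | tail -c 200
python3 - <<'E'
from h import *
plan([548.6,-34.6,126],29.5)
E
```

```text
time_s: 4.32
eef_pos: [551.5, -35.1, 131.3]
tool_rot: [0.002, 0.967, 0.255, 0.004]
ft_force: [0.5, -0.5, 0.4]
width: 85.6
t 4.325 pos [551.5 -35.1 131.3] yaw 29.6 q6 -0.71 w 85.6 F [ 0.5 -0.5  0.4] M [-0.02  0.01 -0.04]
shift m [-0.0023 -0.0019  0.0052]
rot [ 0.005 -0.006  0.002] 0.5
rot [ 0.01   0.009 -3.14 ] 179.9
```

```bash
python3 -m inch '[[-1,[-0.003,-0.002,0.006],[0.006,-0.007,0]],[-1,[-0.001,-0.001,0.001],[0.001,-0.001,0]],[-1,[0,0,0],[0,0,0]]]' | tail -c 200
python3 - <<'E'
from h import *
plan([548.6,-34.6,126],29.5)
E
```

```text
time_s: 4.7
eef_pos: [546.5, -34.4, 124.3]
tool_rot: [-0.001, 0.967, 0.255, -0.001]
ft_force: [0.8, 0.5, 0.8]
width: 85.9
t 4.7 pos [546.5 -34.4 124.3] yaw 29.6 q6 -0.72 w 85.9 F [0.8 0.5 0.8] M [ 0.03 -0.04 -0.03]
shift m [ 0.0018  0.0012 -0.0017]
rot [-0.002  0.002  0.002] 0.2
rot [-3.00e-03 -2.00e-03 -3.14e+00] 179.9
```

```bash
python3 -m inch '[[-1,[0.002,0.001,-0.001],[-0.002,0.002,0]],[-1,[0,0,0],[0,0,0]]]' | tail -c 200
python3 - <<'E'
from h import *
plan([548.6,-34.6,126],29.5)
E
```

```text
time_s: 4.95
eef_pos: [548.9, -34.3, 125.3]
tool_rot: [0.0, 0.967, 0.255, 0.0]
ft_force: [-0.3, 0.4, -0.2]
width: 85.5
t 4.95 pos [548.9 -34.3 125.3] yaw 29.6 q6 -0.71 w 85.5 F [-0.3  0.4 -0.2] M [ 0.01 -0.02  0.03]
shift m [-0.0004  0.0001 -0.0007]
rot [ 0.001 -0.001  0.002] 0.1
rot [ 1.00e-03  1.00e-03 -3.14e+00] 179.9
```

Centred within 0.5 mm. Closing.

```bash
python3 -m inch '[[-0.2,[0,0,0],[0,0,0]],[0.2,[0,0,0],[0,0,0]],[0.5,[0,0,0],[0,0,0]],[0.7,[0,0,0],[0,0,0]],[0.8,[0,0,0],[0,0,0]],[1,[0,0,0],[0,0,0]],[1,[0,0,0],[0,0,0]],[1,[0,0,0],[0,0,0]]]' | tail -c 200
python3 - <<'E'
from h import *
plan([548.6,-34.6,126],29.5)
bars(cam('side'),40)
E
```

```text
time_s: 5.95
eef_pos: [549.6, -34.0, 125.9]
tool_rot: [-0.0, 0.967, 0.255, 0.002]
ft_force: [0.2, 1.7, -0.1]
width: 10.9
t 5.95 pos [549.6 -34.  125.9] yaw 29.5 q6 -0.71 w 10.9 F [ 0.2  1.7 -0.1] M [ 0.28 -0.38 -0.1 ]
shift m [-0.0012  0.     -0.0001]
rot [ 0.001 -0.003  0.   ] 0.2
rot [ 5.000e-03  1.000e-03 -3.141e+00] 180.0
px [268. 195.] n 47 25 rect c [541.9  -2.7] size [45.5 14.7] ang 87.1 | mean [541.3  -4.1] pca 93.4
px [303. 218.] n 127 57 rect c [438.4  95.4] size [61.7 27.1] ang 43.5 | mean [438.   87.8] pca 50.2
px [218. 219.] n 140 68 rect c [689.8 111.3] size [62.5 32.6] ang 75.2 | mean [687.7 107.1] pca 61.9
px [254. 248.] n 143 66 rect c [574.9 217.8] size [54.8 25.9] ang 46.7 | mean [577.9 213.6] pca 47.1
px [248. 325.] n 7533 1039 rect c [658.3 467.9] size [ 54.9 222.1] ang 94.9 | mean [654.3 450.9] pca 94.7
```

```bash
python3 -m inch '[[1,[0,0,0],[0,0,0.1]],[1,[0,0,0],[0,0,0.1]],[1,[0,0,0],[0,0,0.1]],[1,[0,0,0],[0,0,0.1]]]' | tail -c 200
python3 - <<'E'
from h import *
plan([549,-34.4,126],-46.6)
E
```

```text
time_s: 6.5
eef_pos: [549.2, -33.3, 125.6]
tool_rot: [-0.0, 0.999, 0.053, 0.001]
ft_force: [1.4, 2.4, -0.6]
width: 10.8
t 6.5 pos [549.2 -33.3 125.6] yaw 6.1 q6 -0.3 w 10.8 F [ 1.4  2.4 -0.6] M [0.05 0.05 0.16]
shift m [-0.0003  0.001  -0.0004]
rot [-0.001 -0.001  0.92 ] 52.7
rot [ 1.000e-03 -1.000e-03 -2.221e+00] 127.3
```

```bash
python3 -m inch '[[1,[0,0.0005,0],[0,0,0.1]],[1,[0,0.0005,0],[0,0,0.1]],[1,[0,0,0],[0,0,0.1]],[1,[0,0,0],[0,0,0.1]],[1,[0,0,0],[0,0,0.1]],[1,[0,0,0],[0,0,0.1]]]' | tail -c 200
python3 - <<'E'
from h import *
plan([549,-34.4,126],-46.6)
v=cam('wrist'); save('w3',v[0]); bars(v)
E
```

```text
time_s: 7.25
eef_pos: [549.2, -31.6, 125.3]
tool_rot: [-0.0, 0.968, -0.249, -0.001]
ft_force: [2.0, 2.2, -0.7]
width: 11.0
t 7.25 pos [549.2 -31.6 125.3] yaw -28.8 q6 0.31 w 11.0 F [ 2.   2.2 -0.7] M [0.   0.04 0.15]
shift m [ 0.0012  0.0025 -0.0007]
rot [0.    0.002 0.31 ] 17.8
rot [-0.003  0.    -2.832] 162.2
px [257. 260.] n 2888 1123 rect c [553.2 -23.1] size [30.5  9.8] ang 61.8 | mean [555.4 -20.3] pca 68.2
```

View pics/w3.png

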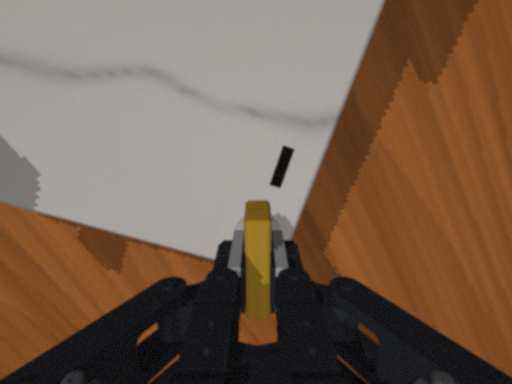

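The bar is gripped and about 18° short of its mark, which is at (282,167). I'll finish the turn and bring the centre back.

```bash
python3 -m inch '[[1,[0.0005,0.001,0],[0,0,0.1]],[1,[0.0005,0.001,0],[0,0,0.1]],[1,[0,0.0005,0],[0,0,0.09]],[1,[0,0,0],[0,0,0]]]' | tail -c 200
cat > mk.py <<'E'
from h import *
plan([549,-34.4,126],-46.6)
v=cam('wrist'); bars(v)
f,K,Rm,t=v; g=f.max(2); m=(g<45).astype(np.uint8)[:235]; k,l,st,ce=cv2.connectedComponentsWithStats(m)
for i in range(1,k):
    if st[i,4]<40: continue
    ys,xs=np.where(l==i); p=np.array([ray(K,Rm,t,(x,y),42)[:2] for x,y in zip(xs,ys)]); d=np.linalg.eigh(np.cov(p.T))[1][:,1]
    print('mark',ce[i].round(),st[i,4],p.mean(0).round(1),(np.degrees(np.arctan2(d[1],d[0]))%180).round(1))
E
python3 mk.py
```

```text
time_s: 7.8
eef_pos: [549.1, -31.0, 125.3]
tool_rot: [-0.002, 0.922, -0.387, -0.002]
ft_force: [2.1, 1.4, -0.3]
width: 10.9
t 7.8 pos [549.1 -31.  125.3] yaw -45.6 q6 0.6 w 10.9 F [ 2.1  1.4 -0.3] M [-0.27 -0.01 -0.03]
shift m [ 0.0023  0.0025 -0.0007]
rot [-0.003  0.005  0.018] 1.1
rot [-0.008 -0.005 -3.123] 179.0
px [257. 260.] n 2883 923 rect c [558.6 -21.1] size [22.1  9.8] ang 43.7 | mean [560. -20.] pca 50.6
mark [259. 164.] 349 [578.4  -3.2] 44.2
```

Bar is at 43.7–44.4° against 44.2° for the mark. Releasing, then backing up to look.

```bash
python3 -m inch '[[1,[0,0,0],[0,0,0.006]],[0.6,[0,0,0],[0,0,0]],[0.2,[0,0,0],[0,0,0]],[-0.3,[0,0,0],[0,0,0]],[-1,[0,0,0],[0,0,0]],[-1,[0,0,0],[0,0,0]],[-1,[0,0,0],[0,0,0]]]' | tail -c 200
python3 -m inch '[[-1,[0,0,-0.02],[0,0,0]],[-1,[0,0,-0.03],[0,0,0]],[-1,[0,0,-0.05],[0,0,0]],[-1,[0,0,-0.05],[0,0,0]],[-1,[0,0,-0.05],[0,0,0]],[-1,[0,0,0],[0,0,0]]]' | tail -c 200
cat >>mk.py <<'E'
save('w4',f)
E
python3 mk.py
```

```text
time_s: 8.72
eef_pos: [548.2, -32.1, 124.9]
tool_rot: [-0.001, 0.921, -0.389, -0.003]
ft_force: [-0.5, -0.3, 0.0]
width: 85.4
time_s: 9.48
eef_pos: [549.0, -32.9, 339.3]
tool_rot: [-0.002, 0.921, -0.389, 0.0]
ft_force: [0.9, 0.4, -0.2]
width: 85.5
t 9.475 pos [549.  -32.9 339.3] yaw -45.8 q6 0.6 w 85.5 F [ 0.9  0.4 -0.2] M [-0.06  0.02  0.05]
shift m [0.0012 0.0019 0.2133]
rot [-0.004  0.001  0.014] 0.8
rot [-1.000e-03 -6.000e-03 -3.128e+00] 179.2
px [113. 159.] n 503 369 rect c [438.9  85.7] size [48.8  9.6] ang 42.8 | mean [439.   85.9] pca 43.3
px [256. 161.] n 418 385 rect c [548.4 -31. ] size [50.1  9.1] ang 44.3 | mean [549.2 -30.6] pca 44.4
mark [109.  16.] 56 [546.6 187.9] 44.2
mark [258.  18.] 51 [657.1  71.6] 42.1
mark [121. 119.] 40 [467.8 113.3] 43.6
```

View pics/w4.png

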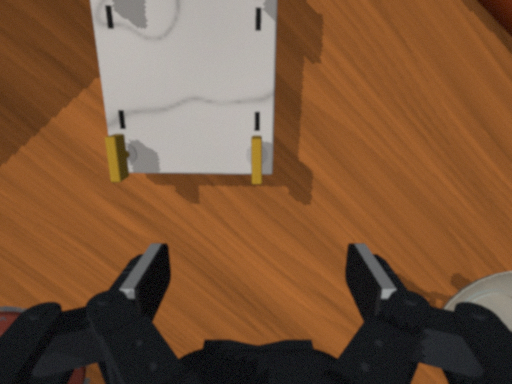

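The bar is visually parallel and in line with its mark: (256,161) against (258,120). I'll shift the camera so all four bars are in view for a precise comparison.

```bash
python3 -c "
from h import *
plan([578,60,350],-46.6)"
```

```text
t 9.525 pos [548.2 -32.7 336.4] yaw -45.8 q6 0.6 w 85.2 F [ 0.2 -0.7  0.5] M [-0.06  0.   -0.04]
shift m [-0.0458 -0.086  -0.0133]
rot [-0.001  0.004  0.014] 0.8
rot [-7.000e-03 -2.000e-03 -3.128e+00] 179.2
```

```bash
python3 -m inch '[[-1,[-0.023,-0.043,-0.006],[0,0,0]],[-1,[-0.023,-0.043,-0.006],[0,0,0]],[-1,[0,0,0],[0,0,0]],[-1,[0,0,0],[0,0,0]]]' | tail -c 200
sed -i "s/'w4'/'w5'/" mk.py; python3 mk.py
python3 - <<'E'
from h import *
a=cv2.imread('pics/scene0.png')
f,K,Rm,t=cam('scene'); save('s2',f)
# slab motion in scene: compare near-white slab region centroid + corners, and dish
def slab(f):
    h=cv2.cvtColor(f,cv2.COLOR_RGB2HSV); m=((h[...,1]<45)&(h[...,2]>140)).astype(np.uint8); m[:160]=0;m[250:]=0;m[:,:225]=0;m[:,325:]=0
    c=max(cv2.findContours(m,0,2)[0],key=cv2.contourArea); return cv2.minAreaRect(c)
g=cv2.cvtColor(a,cv2.COLOR_BGR2RGB)
for x in (g,f):
    q=slab(x); print(q, ray(K,Rm,t,q[0],42).round(1))
bars((g,K,Rm,t),20,66); print(); bars((f,K,Rm,t),20,66)
print('dish diff',np.abs(a[125:180,100:168].astype(int)-cv2.cvtColor(f,cv2.COLOR_RGB2BGR)[125:180,100:168]).mean())
E
```

```text
time_s: 10.02
eef_pos: [576.5, 61.7, 345.4]
tool_rot: [0.0, 0.921, -0.39, -0.005]
ft_force: [0.3, -0.5, 0.2]
width: 85.1
t 10.025 pos [576.5  61.7 345.4] yaw -45.9 q6 0.78 w 85.1 F [ 0.3 -0.5  0.2] M [ 0.02  0.03 -0.02]
shift m [0.0519 0.0857 0.2192]
rot [0.004 0.009 0.012] 0.9
rot [-0.014  0.006 -3.13 ] 179.3
px [24. 16.] n 768 426 rect c [517.6 332.4] size [11.  50.2] ang 155.1 | mean [517.4 331.2] pca 156.3
px [152.  55.] n 634 481 rect c [576.1 216.1] size [49.2  9.5] ang 43.5 | mean [576.6 216.5] pca 43.5
px [307.  57.] n 627 513 rect c [686.6 100.4] size [49.1  9.9] ang 43.5 | mean [687.  100.7] pca 43.6
px [168. 223.] n 406 267 rect c [438.5  85.5] size [48.2  9.4] ang 43.0 | mean [438.9  85.6] pca 43.1
px [297. 225.] n 415 307 rect c [548.9 -30.4] size [49.6  9.8] ang 46.2 | mean [548.7 -30.4] pca 44.7
((275.6999816894531, 203.5999755859375), (61.031951904296875, 58.50212860107422), 71.56504821777344) [572.8 100.2  42. ]
((275.9307556152344, 203.24615478515625), (61.30635070800781, 59.72764205932617), 74.74488067626953) [571.1 100.3  42. ]
px [376. 243.] n 3800 2127 rect c [564.8 451.2] size [235.3 217.1] ang 23.9 | mean [583.1 448. ] pca 32.0

px [376. 243.] n 3795 2171 rect c [564.5 451.7] size [237.9 215.7] ang 24.8 | mean [582.  447.9] pca 30.6
dish diff 9.376648841354724
```

View pics/w5.png

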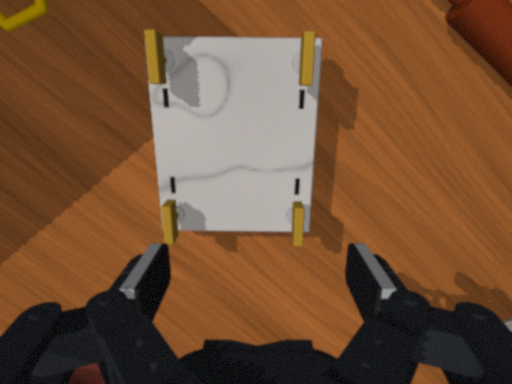

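All four bars look parallel: the screw bar is at ~44.5° and the others at ~43.3°. Now checking slab drift and the dish in the fixed cameras.

```bash
python3 - <<'E'
from h import *
for n,D,S in (('scene',(100,125,168,180),(240,160,316,244)),('side',(222,115,286,150),(205,180,318,266))):
    a=cv2.cvtColor(cv2.imread(f'pics/{n}0.png'),cv2.COLOR_BGR2GRAY).astype(np.float32)
    f,K,Rm,t=cam(n); b=cv2.cvtColor(f,cv2.COLOR_RGB2GRAY).astype(np.float32)
    f2=cam(n)[0]; b2=cv2.cvtColor(f2,cv2.COLOR_RGB2GRAY).astype(np.float32)
    for nm,(x0,y0,x1,y1) in (('dish',D),('slab',S)):
        A,B=a[y0:y1,x0:x1],b[y0:y1,x0:x1]; w=cv2.createHanningWindow(A.shape[::-1],cv2.CV_32F)
        s,resp=cv2.phaseCorrelate(A,B,w); c=((x0+x1)/2,(y0+y1)/2)
        print(n,nm,'px shift',np.round(s,2),round(resp,2),'mm',(ray(K,Rm,t,np.add(c,s),42)-ray(K,Rm,t,c,42)).round(1),'diff',np.abs(A-B).mean().round(1),'noise',np.abs(B-b2[y0:y1,x0:x1]).mean().round(1))
E
```

```text
scene dish px shift [0.03 0.01] 1.02 mm [-0.   0.1  0. ] diff 9.8 noise 1.5
scene slab px shift [0.6  0.36] 0.9 mm [0.4 2.5 0. ] diff 7.2 noise 1.2
side dish px shift [-0.65  0.64] 0.25 mm [2.4 5.3 0. ] diff 46.2 noise 1.4
side slab px shift [0.16 0.17] 0.89 mm [-0.5  0.8 -0. ] diff 5.1 noise 0.8
```

```bash
python3 -c "
from station import r
print(r.get_obs()['time_s'], r.sign_off())"
```

```text
the job is handed in; nothing more can be done
10.325 None
```

I gripped the out-of-line foot at about (549, -34) mm, screwed it clockwise by about 75° until its bar lined up with the black mark, let go and backed off. The job was handed in at 10.3 s.

- **Bar alignment:** the last wrist picture puts this bar at about 44.5° by one fit and 46° by another. The other three are at 43–43.5°, so it is probably about 1° short of exact, or roughly 0.1 mm of foot length. I left it there rather than risk a second grip.
- **Level and wobble:** I did not test for wobble. That the slab stands level is inferred from the bar's angle.
- **Slab position:** it crept slightly while I turned the foot, and the cameras disagree on how much. The side camera says about 1 mm, the scene camera about 2.5 mm and the wrist camera about 4 mm.
- **Pie dish:** the scene camera shows no shift (0.03 px). Its picture there differs more than noise would explain; I put that down to shadow. The side camera's dish check was unreliable, probably because the arm was in its view.
- **Contact:** the forces I read stayed under about 3 N, and the arm was clear of everything at hand-in.

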